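# Set the carton gauge's stop and bring the carton up to it

## Robot

A 7-joint arm with a two-finger parallel gripper is mounted at the origin on the work surface. World frame = base frame: x ahead of the robot, y to its left, z up, the work surface at z = 0. Lengths are in m, angles in rad, forces in N, time in s.
With the tool pointing down it reaches from about 0.4 to 0.85 m from the base axis. Payload 10.4 kg.
Tool frame: the origin (TCP) lies between the finger pads; the fingertips stand 22 mm ahead of it and the grasp point (between the pads) lies 3 mm ahead of it; z points along the fingers, y is the line along which they close (so a half turn about z gives the same grasp; the last joint's range is limited). The gripper opens to 85 mm and grips with 20 to 120 N. Pads are 22 mm wide; open, the fingers measure 114 mm over their backs; the gripper's body (76 mm by 85 mm) begins 54 mm behind the grasp point. The pads swing forward as they close: fully open they stand 13 mm farther back than shut.
Start: joints at [-1.142, 0.332, -0.065, 1.46, 0.022, 1.35, -0.088], TCP at [0.273, 0.562, 0.253] pointing down, gripper open.
Joint ranges: [-2.6, 2.6], [-0.5, 2.12], [-1.47, 1.34], [0.16, 2.42], [-1.27, 4.41], [0.06, 2.06], [-2.6, 2.6]. Speed limits (rad/s): [2.22, 2.22, 2.79, 2.79, 3.14, 3.14, 3.14].

## Interface

Orientations are given as a unit quaternion [x, y, z, w].
In Python, from workcell import manip, camera, ticket, boxes_of, outline_of gives the robot as it stands.
- The arm moves only by the tool carry_out, never from a script. Its argument "deltas" is a list of rows, each a list of 5 numbers: the shift along the tool's x, y, z as a fraction of full scale, then the turn about the tool's z as a fraction of full scale, then the opening, from -1 (shut) to 1 (fully open), so that 0 is half open. In form: [[tx, ty, tz, spin, gripper], ...]. A call has 1 to 20 rows; each row is the pose to reach, as a shift and turn from the pose commanded when the call began, along the tool's axes at that moment; what a row does not reach only later rows make up. Full scale, the value 1, is 150 mm for a shift and 30 degrees for a turn. A row lasts 1/8 s, in which the tool goes at most 62.5 mm and 10.7 degrees, less where a joint would pass 70% of its speed; a pose out of reach is approached as far as the arm can. A call with a number of a shift or a turn outside -1 to 1 is refused whole. A call with a gripper value outside its range is refused whole. The fingers move at their own pace and stop on an object; "force" is the grip in N (left out, the last holds). Time passes only in rows, so rows that repeat a pose let the fingers close. It gives the time, the measured TCP pose, the force, the opening and the grip force at its end, in the units of the state.
- manip.get_obs(): the state, without advancing time (a new reading comes with each control period).
- camera(name): name is "scene" or "top"; returns a dict with "img" (480x640x3 uint8, red, green, blue), "depth" (480x640 float32, m along the optical axis (not along the pixel's ray), 0 where there is no reading), "vertical_fov" (degrees; the focal length in pixels is half the picture's height over the tangent of half this angle, whatever the lens; pixels are square), "cx", "cy" (the principal point, pixels), "R" (3x3) and "t" (3): a world point X has camera coordinates R X + t. Camera axes: x right, y down, z forward; pixel columns grow to the right and rows downward; lengths in m; the calibration is good to about 2 mm. A picture is of the moment at which its call begins.
- ticket.hand_in(): hands the job in; it is judged then, once.
Trained networks look in a picture, given as the dict that the camera call returned (one of the last four; its "shot" number tells which), for a name from the list of things; names that differ only in an ending like _2 or _b are one class to them, and where a whole thing is asked for, a point or a joint stands for the part that bears it (a point fixed in the world has none). Each returns a list of dicts, best first, with "conf" (0 to 1); they miss things now and then, are a little off and sometimes report something else, mostly with a low value. They report only what shows in the picture. A call takes as long as a camera call. They do not tell look-alikes from the thing itself.
- boxes_of(query, picture): "position" ([x, y, z] in m, in world coordinates, good to about 4 mm: the middle of the surface that is visible of it).
- outline_of(query, picture): "region" (480x640 bool, what is visible of it).
The state is a dict: "clock": time; "joint_pos": joint angles; "joint_velocities": joint speeds; "tau": joint torques, N m; "position": TCP position; "ee_rot": TCP orientation; "ft_force": force on the tool from outside, world axes, zero at the start; "torque": the same for the moment, N m; "grip_width": opening from 0.0 (shut) to 1.0 (fully open); "grasp_force": force on a finger pad.
Only numpy, scipy, OpenCV 4.12 (cv2) and the standard library are available. Lean on these libraries where they do the work, as an engineer would, in place of code of your own. Each camera call takes 0.05 s, during which the arm holds its last target. There are 200 camera calls.

## Task

On the packing counter, push the sliding stop of the carton gauge along its rail with the fingertips until its spring plunger drops fully into the notch that the raised pointer marks. Then gently push the small carton along the gauge's deck until it lies flat against the stop's blade, with the stop still sitting in that notch. Only push: do not pinch or lift anything, and leave the other things on the counter where they are.

Things in the scene. Friction and masses are not known exactly. Their poses are not given: they have to be found in the camera images.
- gauge: Carton gauge fixed to the counter: grey deck, 235 mm (its x) by 420 mm (y), 12 mm thick, with an aluminium rail along y on the side away from the robot. Origin: under the deck, on the counter, at mid-length; x points away from the robot, y along the rail to the robot's left, z up. Deck top z = 12 mm. Its place varies and it is turned up to 0.25 rad.
- rail_mid (a point): Middle of the rail's top (gauge x = 62, y = 0, z = 40 mm). The rail fills gauge x = 47 to 77 mm along the whole gauge; its near face is the fence beside which the carton slides. Its top has three notches, each 13 mm wide, centred at gauge y = -105, -60 and -15 mm.
- stop: Sliding stop, moves only along gauge y: a black carriage (44 mm along y, x = 45 to 84 mm, top at z = 55 mm) on the rail, with an upright aluminium blade across the deck: x = -40 to 45 mm, 8 mm thick along y, z = 14 to 52 mm. Origin: blade's mid-plane, gauge x = 0 and z = 0, axes as the gauge's. Starts near the right end, gauge y = -165 to -135 mm, short of all notches; can go to y = +10 mm.
- stop_blade (a point): Middle of the top edge of the stop's blade (stop's x = 0, y = 0, z = 52 mm). Pushed here, the stop slides with 1 to 4 N; within some 4 mm of a notch's centre it snaps in by itself, ahead of the finger; pushing it out again takes about 9 to 16 N, so an unwanted notch is passed by simply pushing on.
- plunger: Spring plunger of the stop: a steel head 20 mm across and 8 mm high on a stem above the carriage; it follows the notches by itself, no need to touch it. Origin: centre of the head's top, at x = 62 mm, y = 0 of the stop. In the gauge's frame its z is 80 mm riding on the rail and about 76.6 mm when dropped into a notch.
- pointer: Raised pointer marking the wanted notch: a steel arrow plate 46 mm long, 28 mm wide at its head, on a thin post, 53 mm high in all, on the deck behind the rail (gauge x = 108 mm), beside one notch and pointing at it: its gauge y is that notch's centre. The other two notches have only flat steel blanks, 14 mm square, 8 mm high. Origin: centre of its foot, axes as the gauge's.
- carton: Small closed cardboard carton with a paper band, 60 mm (its x) by 80 mm (y) by 50 mm high, about 0.2 kg, loose on the deck to the left (+y) of the stop, turned up to 0.15 rad. Origin: centre of its underside. Flat against the stop its origin is 44 mm from the stop's along gauge y. At least 45 mm of free deck lies beyond its left end.
- tape_roll: Roll of clear tape lying flat on the deck's near strip, 44 mm across, 18 mm high; leave alone. Origin: centre of its underside.
- stamp: Wooden hand stamp standing on the deck's near strip, 28 mm across, 50 mm high; leave alone. Origin: centre of its underside.
- mug: White mug on the counter at the left, 80 mm across, 90 mm high; leave alone. Origin: centre of its underside.
- stapler: Black stapler on the counter at the right, 125 mm long, 47 mm high; leave alone. Origin: centre of its underside.
- calculator: White desk calculator at the left, 150 by 105 by 22 mm; leave alone. Origin: centre of its underside.
- remedy_box: White box with a yellow band at the right, 45 by 95 by 60 mm; leave alone. Origin: centre of its underside.
- glue: White glue bottle at the right, 40 mm across, 110 mm high; leave alone. Origin: centre of its underside.
Not all that is in view belongs to the job. Leave any purple or red look-alike of the carton alone.

How it is judged:
By the outcome, as a careful person would: the job done as asked, in the order asked, and still so for the second after the job is handed in, with the robot touching nothing.
It also fails if it takes over 54 s, if anything falls off the work surface, if the arm or the gripper's body presses on something with over 40 N, if the wrist force passes 120 N, or if a joint passes its speed limit or range.

## Working session

There is one attempt and no reset: what is moved stays moved. The work goes in short steps, Python scripts to look and compute and a tool call to move; the robot and the scene stay as the last step left them, time stands still between calls to the robot, and variables do not carry over. Pictures are saved under pics/ and viewed, at most 10 in all, crops included, and the job is handed in when it is done.

Besides the shell and the picture viewer there is one more tool, called after ">>>" by a JSON object that holds its "fn" and its "kwargs", one argument or row to a line. carry_out: Moves the arm, as the interface text tells. Its arguments: {"type":"object","properties":{"deltas":{"type":"array","items":{"type":"array","items":{"type":"number"}}},"force":{"type":"number"}},"required":["deltas"]}

```bash
mkdir -p pics; cat > h.py <<'E'
import numpy as np, cv2
from workcell import manip, camera, ticket, boxes_of, outline_of
def cloud(p):
    f=240/np.tan(np.radians(p["vertical_fov"])/2); v,u=np.mgrid[:480,:640]; d=p["depth"]
    c=np.stack([(u-p["cx"])/f*d,(v-p["cy"])/f*d,d],-1)
    return (c-p["t"])@p["R"]
def proj(p,X):
    f=240/np.tan(np.radians(p["vertical_fov"])/2); c=np.asarray(p["R"])@X+p["t"]
    return f*c[:2]/c[2]+[p["cx"],p["cy"]]
E
python3 - <<'E'
from h import *
o=manip.get_obs(); print(o["clock"],o["position"],o["ee_rot"],o["ft_force"])
T=camera("top");S=camera("scene")
for n,p in(("top",T),("scene",S)):
    cv2.imwrite(f"pics/{n}1.png",p["img"][...,::-1])
    for q in "gauge stop stop_blade plunger pointer carton tape_roll stamp".split():
        print(n,q,[(np.round(b["position"],4).tolist(),round(b["conf"],2),proj(p,b["position"]).astype(int).tolist()) for b in boxes_of(q,p)[:3]])
np.savez("s.npz",Tc=cloud(T),Sc=cloud(S),Ti=T["img"],Si=S["img"])
E
```

```text
0.0 [0.27270266 0.56197182 0.25248839] [ 2.23959096e-01  9.74598261e-01 -7.33467188e-04 -1.19675711e-04] [-0.17855997  0.28374337 -0.20352144]
top gauge [([0.5381, 0.0225, 0.0124], 0.83, [303, 238]), ([0.5772, -0.4184, 0.0667], 0.62, [490, 224])]
top stop [([0.5795, -0.1069, 0.0537], 0.82, [358, 221])]
top stop_blade [([0.5834, -0.1078, 0.0548], 0.6, [358, 219])]
top plunger [([0.5894, -0.1141, 0.0746], 0.53, [362, 215])]
top pointer [([0.6436, 0.0107, 0.0637], 0.46, [309, 192]), ([0.5482, 0.1129, 0.0605], 0.21, [264, 231])]
top carton [([0.7664, 0.2518, 0.0478], 0.96, [211, 141]), ([0.299, 0.2383, 0.0479], 0.94, [206, 337]), ([0.5495, 0.1113, 0.0623], 0.83, [265, 230])]
top tape_roll [([0.4449, -0.0185, 0.028], 0.51, [319, 277])]
top stamp []
scene gauge [([0.5735, 0.0638, 0.0094], 0.8, [313, 278])]
scene stop [([0.567, -0.1085, 0.0463], 0.62, [271, 224])]
scene stop_blade [([0.59, -0.4215, 0.0585], 0.63, [198, 164]), ([0.5646, -0.1024, 0.0472], 0.6, [273, 225])]
scene plunger [([0.5903, -0.1132, 0.0786], 0.42, [261, 216])]
scene pointer [([0.6507, 0.0064, 0.0641], 0.76, [268, 259])]
scene carton [([0.6761, -0.2574, 0.0447], 0.92, [199, 210]), ([0.3194, 0.2481, 0.052], 0.82, [460, 264]), ([0.5561, 0.1298, 0.0597], 0.67, [339, 275])]
scene tape_roll [([0.4531, -0.0092, 0.027], 0.6, [335, 234])]
scene stamp [([0.4667, 0.1323, 0.0307], 0.54, [371, 269])]
```

View pics/top1.png

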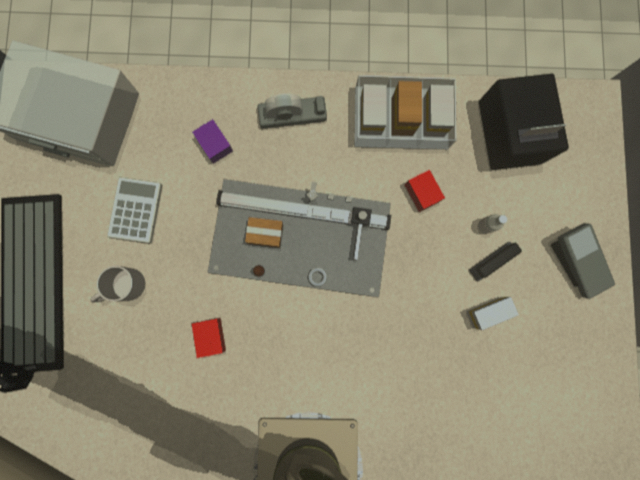

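View pics/scene1.png

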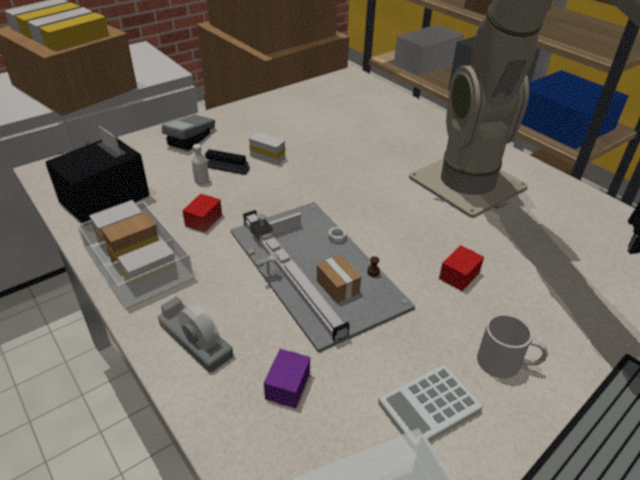

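```bash
python3 - <<'E'
from h import *
s=np.load("s.npz")
for n in "TS":
    c=s[n+"c"];P=c.reshape(-1,3)
    box=(P[:,0]>.38)&(P[:,0]<.75)&(P[:,1]>-.25)&(P[:,1]<.3)
    D=P[box&(P[:,2]>.007)&(P[:,2]<.09)]
    img=np.zeros((400,600),np.uint8); ij=((D[:,:2]-[.35,-.3])*1000).astype(int); img[ij[:,0],ij[:,1]]=255
    img=cv2.morphologyEx(img,cv2.MORPH_CLOSE,np.ones((9,9)))
    k=max(cv2.findContours(img,0,1)[0],key=cv2.contourArea); r=cv2.minAreaRect(k)
    print(n,"rect centre x,y",r[0][1]/1000+.35,r[0][0]/1000-.3,r[1],r[2])
    R=P[box&(abs(P[:,2]-.04)<.004)]; R=R[(R[:,1]>-.02)|(R[:,1]<-.15)]
    # rail: robust line
    a,b=np.polyfit(R[:,1],R[:,0],1)
    for _ in range(8):
        m=abs(R[:,0]-a*R[:,1]-b)<.022; a,b=np.polyfit(R[m,1],R[m,0],1)
    print("rail x=%.4f y+%.4f"%(a,b),m.sum(),"yaw",-np.arctan(a), R[m,1].min(),R[m,1].max(),np.median(R[m,2]))
i=s["Ti"][165:310,195:405,::-1]; i=cv2.resize(i,None,fx=3.8,fy=3.8,interpolation=cv2.INTER_CUBIC)
cv2.imwrite("pics/c1.png",i)
E
```

```text
T rect centre x,y 0.5476245727539062 0.029308868408203126 (420.5700378417969, 247.46975708007812) 6.709836483001709
rail x=0.1172 y+0.6031 934 yaw -0.11664436905759396 -0.18738211263704754 0.2338950582925298 0.03900473609444277
S rect centre x,y 0.5490677185058593 0.030455169677734373 (424.99774169921875, 247.9920196533203) 6.9529571533203125
rail x=0.1202 y+0.6056 1043 yaw -0.11958238505075425 -0.1879733262901178 0.23540362800783482 0.03920115805850237
```

View pics/c1.png

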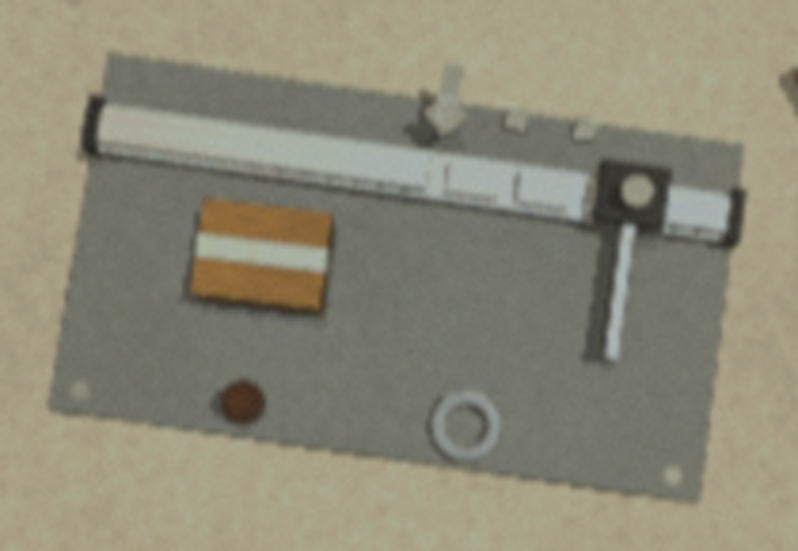

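The pictures show the brown carton with its pale band on the deck at top pixel (265,231). The red ones at (208,337) and (425,190) and the purple one at (212,141) are look-alikes. The pointer stands beside the leftmost notch, at gauge y = -15, and the other two notches have flat blanks. The gauge origin is about (0.5465, 0.0305) with yaw -0.118, and the stop is near y = -138 mm.

>>> {"fn": "carry_out", "kwargs": {
  "deltas": [
    [-0.25,-0.25,0,0.25,-1],
    [-0.6,-0.6,0,0.6,-1],
    [-1,-1,0,1,-1],
    [-1,-1,0,1,-1],
    [-1,-1,0,1,-1]
  ]
}}

```text
clock: 1.52
position: [0.3438, 0.3596, 0.2539]
ee_rot: [0.471, 0.882, 0.0, 0.0]
ft_force: [-0.1, 0.4, -0.0]
grip_width: -0.001
grasp_force: 0.0
```

>>> {"fn": "carry_out", "kwargs": {
  "deltas": [
    [-0.4,-0.1,0,0.33,-1],
    [-0.8,-0.2,0,0.7,-1],
    [-1,-0.25,0,1,-1],
    [-1,-0.25,0,1,-1]
  ]
}}

```text
clock: 2.02
position: [0.3962, 0.2156, 0.2536]
ee_rot: [0.683, 0.731, 0.0, 0.0]
ft_force: [-0.1, 0.5, -0.5]
grip_width: 0.002
grasp_force: 0.0
```

>>> {"fn": "carry_out", "kwargs": {
  "deltas": [
    [-0.4,0.1,0,0.18,-1],
    [-0.8,0.2,0,0.363,-1],
    [-1,0.3,0,0.363,-1],
    [-1,0.3,0,0.363,-1]
  ]
}}

```text
clock: 2.52
position: [0.452, 0.0698, 0.2535]
ee_rot: [0.748, 0.664, 0.0, 0.0]
ft_force: [0.4, 0.5, -0.3]
grip_width: 0.001
grasp_force: 0.0
```

>>> {"fn": "carry_out", "kwargs": {
  "deltas": [
    [-0.4,0.3,0,0,-1],
    [-0.8,0.6,0,0,-1],
    [-1,0.69,0,0,-1],
    [-1,0.69,0,0,-1]
  ]
}}

```text
clock: 3.02
position: [0.5372, -0.0927, 0.2529]
ee_rot: [0.748, 0.663, -0.001, 0.001]
ft_force: [0.3, 0.6, -0.2]
grip_width: 0.002
grasp_force: 0.0
```

>>> {"fn": "carry_out", "kwargs": {
  "deltas": [
    [-0.33,0,0.1,0,-1],
    [-0.34,0,0.5,0,-1],
    [-0.34,0,0.85,0,-1],
    [-0.34,0,0.85,0,-1],
    [-0.34,0,0.85,0,-1]
  ]
}}

```text
clock: 3.65
position: [0.5315, -0.1402, 0.1276]
ee_rot: [0.747, 0.665, 0.001, 0.001]
ft_force: [-0.5, -0.6, 0.7]
grip_width: -0.002
grasp_force: 0.0
```

```bash
python3 - <<'E'
from h import *
p=camera("scene"); o=manip.get_obs(); print(o["position"])
cv2.imwrite("pics/s2.png",cv2.resize(p["img"][170:350,200:440,::-1],None,fx=3.3,fy=3.3,interpolation=cv2.INTER_CUBIC))
E
```

```text
[ 0.53180705 -0.14065796  0.12812805]
```

View pics/s2.png

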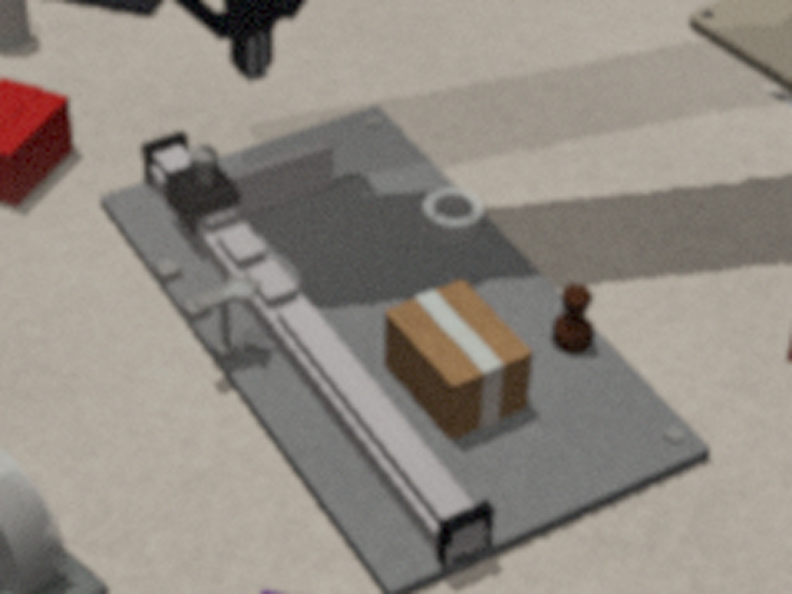

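>>> {"fn": "carry_out", "kwargs": {
  "deltas": [
    [0,0,0.25,0,-1],
    [0,0,0.5,0,-1],
    [0,0,0.5,0,-1],
    [0,0,0.5,0,-1]
  ]
}}

```text
clock: 4.2
position: [0.5317, -0.1416, 0.0532]
ee_rot: [0.748, 0.664, 0.001, 0.001]
ft_force: [0.5, -0.9, -0.4]
grip_width: 0.0
grasp_force: 0.0
```

>>> {"fn": "carry_out", "kwargs": {
  "deltas": [
    [0.03,0,0,0,-1],
    [0.06,0,0,0,-1],
    [0.09,0,0,0,-1],
    [0.12,0,0,0,-1],
    [0.15,0,0,0,-1],
    [0.17,0,0,0,-1],
    [0.19,0,0,0,-1],
    [0.21,0,0,0,-1],
    [0.21,0,0,0,-1]
  ]
}}

```text
clock: 5.32
position: [0.5338, -0.1104, 0.0509]
ee_rot: [0.748, 0.664, -0.0, 0.0]
ft_force: [-0.9, -2.9, 0.9]
grip_width: 0.002
grasp_force: 1.1
```

```bash
cat >> h.py <<'E'
def G(X): d=np.asarray(X)[...,:2]-[.5465,.0305]; return d@np.array([[.993,.1177],[-.1177,.993]])
def plunger():
    for n in("scene","top"):
        p=camera(n); C=cloud(p).reshape(-1,3); g=G(C); b=[x for x in boxes_of("plunger",p)[:1]]
        m=(abs(g[:,0]-.062)<.008)&(C[:,2]>.066)&(C[:,2]<.09)&(g[:,1]>-.17)&(g[:,1]<.02)
        if m.sum()>3: print(n,"head n",m.sum(),"gx %.4f gy %.4f z %.4f"%(*np.median(g[m],0),np.median(C[m,2])),[(G(x["position"]).round(4),x["conf"]) for x in b])
        else: print(n,"none")
    o=manip.get_obs(); print("tcp",G(o["position"]).round(4),o["position"].round(4),o["ft_force"].round(2),o["clock"])
E
python3 -c "
from h import *
plunger()"
```

```text
scene head n 49 gx 0.0626 gy -0.1220 z 0.0782 [(array([0.0229, 0.0414]), 0.74)]
top none
tcp [ 0.004  -0.1413] [ 0.5338 -0.1103  0.0508] [-0.98 -2.7   1.33] 5.525
```

>>> {"fn": "carry_out", "kwargs": {
  "deltas": [
    [0.02,0,0,0,-1],
    [0.04,0,0,0,-1],
    [0.06,0,0,0,-1],
    [0.08,0,0,0,-1],
    [0.1,0,0,0,-1]
  ]
}}

```text
clock: 6.15
position: [0.5355, -0.0961, 0.0508]
ee_rot: [0.748, 0.664, -0.0, 0.0]
ft_force: [-0.4, -4.4, 1.4]
grip_width: -0.004
grasp_force: 2.1
```

>>> {"fn": "carry_out", "kwargs": {
  "deltas": [
    [0.02,0,0,0,-1],
    [0.02,0,0,0,-1]
  ]
}}

```text
clock: 6.4
position: [0.536, -0.0913, 0.0507]
ee_rot: [0.747, 0.664, 0.0, -0.0]
ft_force: [-0.1, -0.4, 0.4]
grip_width: -0.001
grasp_force: 0.0
```

>>> {"fn": "carry_out", "kwargs": {
  "deltas": [
    [0.02,0,0,0,-1],
    [0.02,0,0,0,-1]
  ]
}}

```text
clock: 6.65
position: [0.5363, -0.0889, 0.0507]
ee_rot: [0.747, 0.664, 0.0, -0.0]
ft_force: [-0.0, 0.2, 0.3]
grip_width: -0.0
grasp_force: 0.0
```

```bash
python3 -c "
from h import *
plunger()"
```

```text
scene head n 48 gx 0.0624 gy -0.1005 z 0.0748 [(array([ 0.0621, -0.1023]), 0.46)]
top none
tcp [ 0.004  -0.1202] [ 0.5363 -0.0894  0.0508] [-0.32 -0.03  0.96] 6.85
```

>>> {"fn": "carry_out", "kwargs": {
  "deltas": [
    [0.027,0,0,0,-1],
    [0.053,0,0,0,-1],
    [0.08,0,0,0,-1],
    [0.107,0,0,0,-1],
    [0.133,0,0,0,-1],
    [0.16,0,0,0,-1],
    [0.187,0,0,0,-1],
    [0.213,0,0,0,-1],
    [0.24,0,0,0,-1],
    [0.267,0,0,0,-1],
    [0.293,0,0,0,-1],
    [0.32,0,0,0,-1],
    [0.347,0,0,0,-1],
    [0.373,0,0,0,-1],
    [0.4,0,0,0,-1],
    [0.427,0,0,0,-1],
    [0.453,0,0,0,-1],
    [0.48,0,0,0,-1],
    [0.5,0,0,0,-1],
    [0.5,0,0,0,-1]
  ]
}}

```text
clock: 9.35
position: [0.5452, -0.0148, 0.0508]
ee_rot: [0.748, 0.664, 0.0, 0.0]
ft_force: [0.2, -2.1, 1.0]
grip_width: -0.001
grasp_force: 1.0
```

```bash
python3 -c "
from h import *
plunger()"
```

```text
scene head n 55 gx 0.0628 gy -0.0270 z 0.0782 [(array([ 0.062 , -0.0276]), 0.59)]
top none
tcp [ 0.004  -0.0451] [ 0.5452 -0.0147  0.0508] [-1.24 -1.58  0.48] 9.55
```

>>> {"fn": "carry_out", "kwargs": {
  "deltas": [
    [0.015,0,0,0,-1],
    [0.03,0,0,0,-1],
    [0.045,0,0,0,-1],
    [0.06,0,0,0,-1],
    [0.06,0,0,0,-1]
  ]
}}

```text
clock: 10.18
position: [0.5462, -0.0059, 0.0508]
ee_rot: [0.748, 0.664, 0.0, -0.0]
ft_force: [-1.5, -2.1, 1.8]
grip_width: -0.004
grasp_force: 1.1
```

>>> {"fn": "carry_out", "kwargs": {
  "deltas": [
    [0.01,0,0,0,-1],
    [0.01,0,0,0,-1]
  ]
}}

```text
clock: 10.42
position: [0.5465, -0.004, 0.0508]
ee_rot: [0.748, 0.664, 0.0, -0.0]
ft_force: [-1.1, -0.8, 0.3]
grip_width: -0.001
grasp_force: 0.6
```

```bash
python3 -c "
from h import *
plunger()"
```

```text
scene head n 55 gx 0.0626 gy -0.0150 z 0.0775 [(array([ 0.064 , -0.0164]), 0.52)]
top none
tcp [ 0.004  -0.0342] [ 0.5464 -0.0039  0.0507] [ 0.68 -0.72 -0.88] 10.625
```

>>> {"fn": "carry_out", "kwargs": {
  "deltas": [
    [0.008,0,0,0,-1],
    [0.008,0,0,0,-1]
  ]
}}

```text
clock: 10.88
position: [0.5465, -0.003, 0.0508]
ee_rot: [0.748, 0.664, 0.0, -0.0]
ft_force: [-0.7, -0.2, -0.6]
grip_width: -0.003
grasp_force: 0.0
```

```bash
python3 -c "
from h import *
plunger()"
```

```text
scene head n 55 gx 0.0622 gy -0.0153 z 0.0770 [(array([ 0.0655, -0.0161]), 0.43)]
top none
tcp [ 0.004  -0.0334] [ 0.5465 -0.0031  0.0508] [ 1.    0.06 -0.24] 11.075
```

>>> {"fn": "carry_out", "kwargs": {
  "deltas": [
    [0.008,0,0,0,-1],
    [0.01,0,0,0,-1],
    [0.01,0,0,0,-1]
  ]
}}

```text
clock: 11.45
position: [0.5467, -0.0017, 0.0508]
ee_rot: [0.748, 0.664, 0.0, -0.0]
ft_force: [0.3, -0.3, 0.5]
grip_width: 0.002
grasp_force: 0.0
```

```bash
python3 -c "
from h import *
plunger()"
```

```text
scene head n 56 gx 0.0632 gy -0.0131 z 0.0762 [(array([ 0.0648, -0.0187]), 0.64)]
top none
tcp [ 0.004  -0.0321] [ 0.5467 -0.0018  0.0508] [ 0.03  0.46 -0.38] 11.65
```

>>> {"fn": "carry_out", "kwargs": {
  "deltas": [
    [0.007,0,0,0,-1],
    [0.014,0,0,0,-1],
    [0.014,0,0,0,-1],
    [0.014,0,0,0,-1]
  ]
}}

```text
clock: 12.15
position: [0.5469, 0.0003, 0.0508]
ee_rot: [0.748, 0.664, 0.0, -0.0]
ft_force: [0.6, 0.1, 1.3]
grip_width: 0.001
grasp_force: 0.0
```

```bash
python3 -c "
from h import *
plunger()"
```

```text
scene head n 57 gx 0.0627 gy -0.0111 z 0.0745 [(array([ 0.0623, -0.0115]), 0.53)]
top none
tcp [ 0.004 -0.03 ] [5.47e-01 2.00e-04 5.08e-02] [-0.66 -0.14 -0.46] 12.35
```

>>> {"fn": "carry_out", "kwargs": {
  "deltas": [
    [-0.07,0,0,0,-1],
    [-0.1,0,-0.1,0,-1],
    [-0.1,0,-0.4,0,-1],
    [-0.1,0,-0.6,0,-1],
    [-0.1,0,-0.6,0,-1]
  ]
}}

```text
clock: 12.98
position: [0.5468, -0.0152, 0.1441]
ee_rot: [0.748, 0.664, 0.002, 0.001]
ft_force: [-0.2, -0.2, -0.8]
grip_width: 0.002
grasp_force: 0.0
```

```bash
cat >> h.py <<'E'
def carton():
    for n in("scene","top"):
        p=camera(n); C=cloud(p).reshape(-1,3); g=G(C)
        m=(abs(C[:,2]-.062)<.006)&(g[:,0]>-.075)&(g[:,0]<.044)&(g[:,1]>-.005)&(g[:,1]<.17)
        if m.sum()<30: print(n,"none");continue
        r=cv2.minAreaRect((g[m]*1000).astype(np.float32)); print(n,m.sum(),"carton",np.round(r[0],1),np.round(r[1],1),round(r[2],1),"gy range",np.percentile(g[m,1],[1,99]).round(4))
E
python3 -c "
from h import *
plunger();carton()"
```

```text
scene head n 55 gx 0.0621 gy -0.0106 z 0.0753 []
top none
tcp [ 0.0035 -0.0452] [ 0.5447 -0.0148  0.1402] [ 0.06 -0.63  0.45] 13.175
scene 826 carton [-6.9 87.2] [62.7 83.4] 2.2 gy range [0.0465 0.1274]
top 866 carton [-9.3 85.1] [60.4 80.7] 1.4 gy range [0.0456 0.1244]
```

>>> {"fn": "carry_out", "kwargs": {
  "deltas": [
    [0.4,-0.04,0,0,-0.5],
    [0.8,-0.075,0,0,-0.5],
    [1,-0.075,0,0,-0.5],
    [1,-0.075,0,0,-0.5]
  ]
}}

```text
clock: 13.78
position: [0.5511, 0.1386, 0.1399]
ee_rot: [0.746, 0.666, -0.0, -0.0]
ft_force: [0.5, -1.2, 0.7]
grip_width: 0.247
grasp_force: 0.0
```

>>> {"fn": "carry_out", "kwargs": {
  "deltas": [
    [0.3,0,0,0,-0.5],
    [0.3,0,0.15,0,-0.5],
    [0.3,0,0.35,0,-0.5],
    [0.3,0,0.55,0,-0.5],
    [0.3,0,0.58,0,-0.5],
    [0.3,0,0.58,0,-0.5]
  ]
}}

```text
clock: 14.52
position: [0.5574, 0.1795, 0.0543]
ee_rot: [0.748, 0.664, -0.0, 0.0]
ft_force: [-0.0, 0.3, 0.5]
grip_width: 0.251
grasp_force: 0.0
```

```bash
python3 - <<'E'
from h import *
plunger();carton();p=camera("scene")
cv2.imwrite("pics/s3.png",cv2.resize(p["img"][170:350,200:440,::-1],None,fx=3.3,fy=3.3,interpolation=cv2.INTER_CUBIC))
E
```

```text
scene head n 56 gx 0.0629 gy -0.0100 z 0.0752 []
top head n 50 gx 0.0606 gy -0.0153 z 0.0755 [(array([ 0.0833, -0.4422]), 0.63)]
tcp [-0.0065  0.1502] [0.5577 0.1805 0.055 ] [-1.01 -0.24 -0.59] 14.725
scene 355 carton [ -3.  103.4] [118.6  57.3] 88.9 gy range [0.046  0.1621]
top 864 carton [-5.4 62. ] [ 70.5 134.3] 11.8 gy range [0.0453 0.1243]
```

View pics/s3.png

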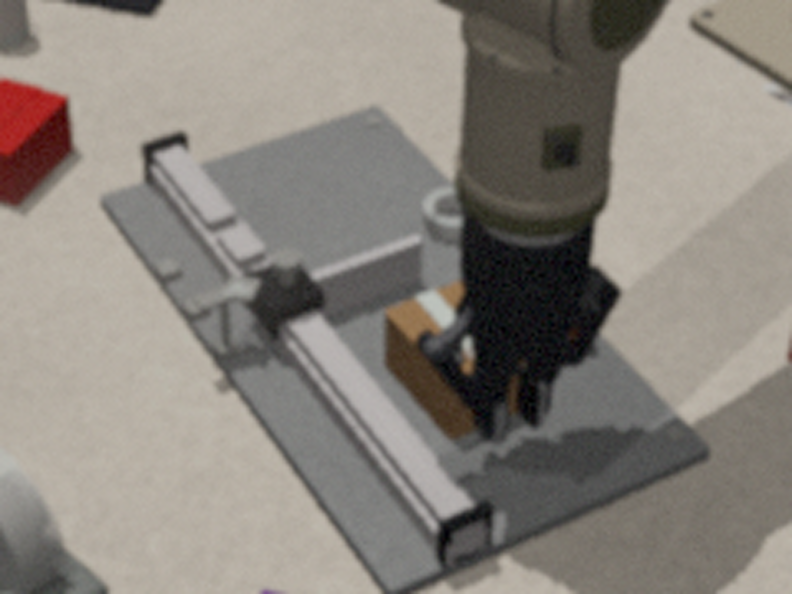

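>>> {"fn": "carry_out", "kwargs": {
  "deltas": [
    [-0.03,0,0,0,-0.5],
    [-0.055,0,0,0,-0.5],
    [-0.08,0,0,0,-0.5],
    [-0.105,0,0,0,-0.5],
    [-0.13,0,0,0,-0.5],
    [-0.155,0,0,0,-0.5],
    [-0.18,0,0,0,-0.5],
    [-0.205,0,0,0,-0.5],
    [-0.23,0,0,0,-0.5],
    [-0.255,0,0,0,-0.5],
    [-0.28,0,0,0,-0.5],
    [-0.305,0,0,0,-0.5],
    [-0.33,0,0,0,-0.5],
    [-0.355,0,0,0,-0.5],
    [-0.375,0,0,0,-0.5],
    [-0.395,0,0,0,-0.5],
    [-0.41,0,0,0,-0.5],
    [-0.425,0,0,0,-0.5],
    [-0.425,0,0,0,-0.5]
  ]
}}

```text
clock: 17.25
position: [0.5495, 0.1167, 0.0538]
ee_rot: [0.748, 0.664, -0.0, 0.0]
ft_force: [0.1, 0.7, -0.6]
grip_width: 0.255
grasp_force: 0.0
```

```bash
python3 - <<'E'
from h import *
plunger();carton();p=camera("top")
cv2.imwrite("pics/t3.png",cv2.resize(p["img"][175:295,220:380,::-1],None,fx=5,fy=5,interpolation=cv2.INTER_CUBIC))
E
```

```text
scene head n 58 gx 0.0629 gy -0.0112 z 0.0749 [(array([0.0122, 0.4096]), 0.45)]
top head n 49 gx 0.0606 gy -0.0152 z 0.0754 [(array([ 0.0588, -0.0183]), 0.5)]
tcp [-0.0072  0.0863] [0.5495 0.117  0.0538] [ 0.24 -0.29  0.02] 17.45
scene 209 carton [-1.7 47.6] [ 52.7 105.2] 3.3 gy range [-0.0041  0.0988]
top 609 carton [-0.7 21.9] [81.3 58.9] 8.7 gy range [-0.0045  0.0523]
```

View pics/t3.png

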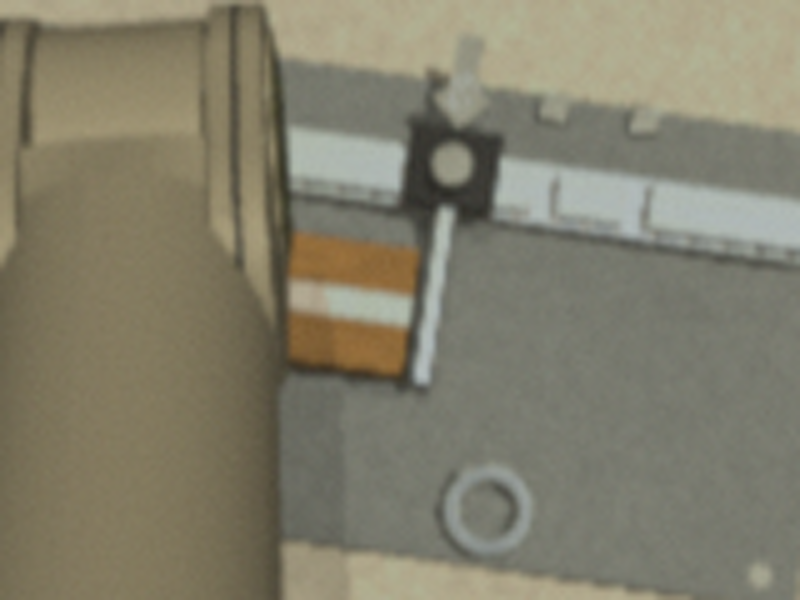

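The top view shows the plunger in the marked notch. The carton is some 3–6 mm short of the blade, with its edge at about (415,310) and the blade at (430,300). I'll close the gap in small steps.

>>> {"fn": "carry_out", "kwargs": {
  "deltas": [
    [-0.01,0,0,0,-0.5],
    [-0.02,0,0,0,-0.5],
    [-0.025,0,0,0,-0.5],
    [-0.025,0,0,0,-0.5]
  ]
}}

```text
clock: 18.1
position: [0.549, 0.1131, 0.0538]
ee_rot: [0.748, 0.664, -0.0, 0.0]
ft_force: [-0.2, 0.2, 0.3]
grip_width: 0.25
grasp_force: 0.0
```

>>> {"fn": "carry_out", "kwargs": {
  "deltas": [
    [-0.007,0,0,0,-0.5],
    [-0.007,0,0,0,-0.5],
    [-0.007,0,0,0,-0.5]
  ]
}}

```text
clock: 18.48
position: [0.549, 0.1122, 0.0538]
ee_rot: [0.748, 0.664, 0.0, 0.0]
ft_force: [-0.7, 0.1, -0.1]
grip_width: 0.251
grasp_force: 0.0
```

```bash
python3 -c "
from h import *
plunger();carton()"
```

```text
scene head n 56 gx 0.0627 gy -0.0108 z 0.0751 [(array([ 0.0627, -0.0116]), 0.66)]
top head n 51 gx 0.0607 gy -0.0151 z 0.0751 [(array([ 0.0611, -0.0166]), 0.57)]
tcp [-0.0072  0.0814] [0.5489 0.1122 0.0538] [ 0.55 -0.09  0.14] 18.675
scene 177 carton [-4.8 45. ] [56.5 99.5] 0.6 gy range [-0.0043  0.0943]
top 543 carton [-10.1  21. ] [60.1 52.2] 0.5 gy range [-0.0044  0.0462]
```

>>> {"fn": "carry_out", "kwargs": {
  "deltas": [
    [-0.007,0,0,0,-0.5],
    [-0.007,0,0,0,-0.5],
    [-0.007,0,0,0,-0.5]
  ]
}}

```text
clock: 19.15
position: [0.5488, 0.1112, 0.0538]
ee_rot: [0.748, 0.664, 0.0, -0.0]
ft_force: [-0.1, -0.3, -0.1]
grip_width: 0.247
grasp_force: 0.2
```

>>> {"fn": "carry_out", "kwargs": {
  "deltas": [
    [-0.006,0,0,0,-0.5],
    [-0.006,0,0,0,-0.5],
    [-0.006,0,0,0,-0.5]
  ]
}}

```text
clock: 19.52
position: [0.5488, 0.1107, 0.0538]
ee_rot: [0.748, 0.664, 0.0, -0.0]
ft_force: [0.4, 2.7, -1.0]
grip_width: 0.246
grasp_force: 1.5
```

```bash
sed -i 's/g\[:,1\]>-.005/g[:,1]>-.03/' h.py; python3 - <<'E'
from h import *
plunger();carton();p=camera("top")
cv2.imwrite("pics/t4.png",cv2.resize(p["img"][195:275,260:360,::-1],None,fx=7,fy=7,interpolation=cv2.INTER_CUBIC))
E
```

```text
scene head n 54 gx 0.0629 gy -0.0100 z 0.0754 [(array([ 0.0983, -0.442 ]), 0.66)]
top head n 47 gx 0.0607 gy -0.0161 z 0.0753 [(array([ 0.0621, -0.0172]), 0.64)]
tcp [-0.0072  0.0798] [0.5487 0.1106 0.0538] [ 0.65  3.82 -1.01] 19.725
scene 196 carton [-2.9 40.9] [ 53.  104.8] 3.9 gy range [-0.0111  0.092 ]
top 596 carton [-9.9 14. ] [60.1 62.3] 0.4 gy range [-0.0115  0.0438]
```

View pics/t4.png

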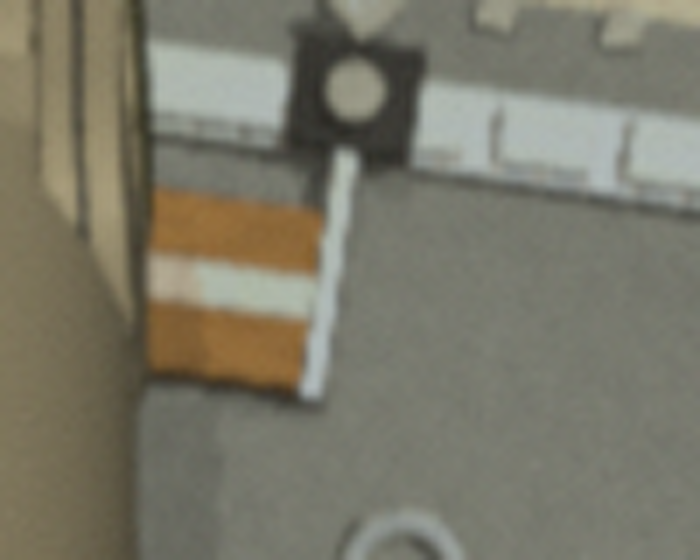

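The carton lies flat against the blade from (320,205) to (305,385), at about 3.8 N. That matches the predicted contact position, and the plunger is still down. Next I back off.

>>> {"fn": "carry_out", "kwargs": {
  "deltas": [
    [0.03,0,0,0,-0.5],
    [0.1,0,0,0,-0.5],
    [0.2,0,0,0,-0.5],
    [0.25,0,-0.2,0,-0.5],
    [0.3,0,-0.5,0,-0.5],
    [0.5,0,-0.8,0,-0.5],
    [0.9,0,-0.9,0,-0.5],
    [0.9,0,-0.9,0,-0.5],
    [0.9,0,-0.9,0,-0.5]
  ]
}}

```text
clock: 21.0
position: [0.5643, 0.2451, 0.1885]
ee_rot: [0.747, 0.665, -0.0, 0.0]
ft_force: [0.4, -0.4, 0.1]
grip_width: 0.253
grasp_force: 0.0
```

```bash
python3 - <<'E'
from h import *
plunger();carton();p=camera("top")
cv2.imwrite("pics/t5.png",cv2.resize(p["img"][175:295,220:380,::-1],None,fx=5,fy=5,interpolation=cv2.INTER_CUBIC))
E
```

```text
scene head n 60 gx 0.0631 gy -0.0128 z 0.0750 [(array([ 0.0653, -0.015 ]), 0.62)]
top head n 50 gx 0.0609 gy -0.0156 z 0.0741 [(array([-0.1236, -0.4734]), 0.58)]
tcp [-0.007   0.2135] [0.5647 0.2434 0.1886] [-0.02  0.35  0.03] 21.2
scene 753 carton [-7.6 29.3] [62.  85.1] 0.1 gy range [-0.0099  0.0704]
top 866 carton [ 1.9 27.6] [80.7 84.3] 89.4 gy range [-0.011   0.0673]
```

View pics/t5.png

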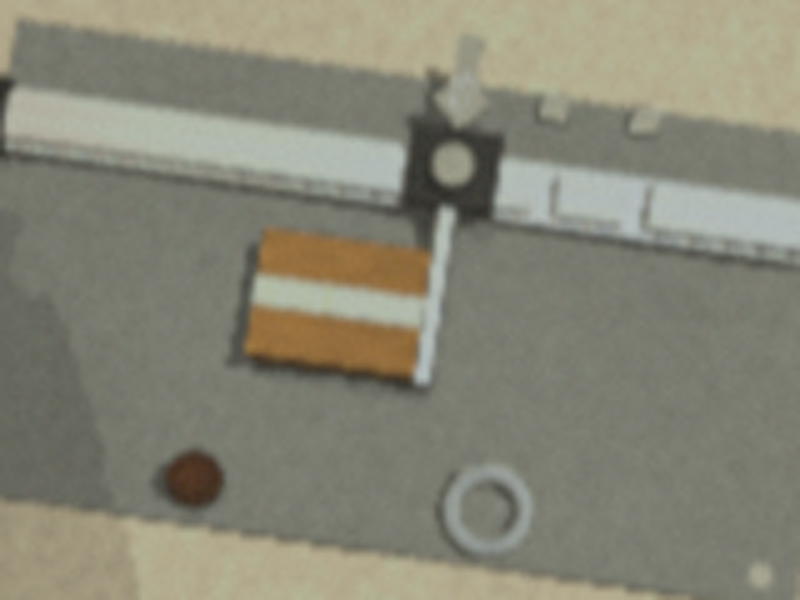

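The carton, with its edge at (425,310), is flat on the blade, and the stop is in the pointer's notch with the plunger at (452,163). The stamp and tape roll haven't moved, and the robot is clear, so I'm handing in.

```bash
python3 -c "
from h import *
print(ticket.hand_in())"
```

```text
the job is handed in; nothing more can be done
None
```

I handed the job in at about 21 s: the stop sits in the notch the pointer marks, the carton lies flat against its blade, and the arm touches nothing; the hand-in returned no verdict.

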